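# Stand the divider in the sprung slot of the crate

### The job

Take the plywood divider that leans on the wooden rest and stand it upright across the yellow crate, each end in the groove of its grey post and its long bottom edge down on the crate's floor, then let go. The divider is longer than the free gap: one of the two posts, the one that stands clear of the crate's end wall on spring rods, has to be pushed back with the divider's end to make room, and must be left pressing on the divider. Leave the jar, the saucer and the spoon rest where they are.

Things in the scene. Friction and masses are not known exactly. Their poses are not given: they have to be found in the camera images.
- divider: Loose plywood board, 10 mm thick, 90 g: a rectangle 150 mm long, 65 mm high, with a grip tab 60 mm wide mid-way along its top, rising to 105 mm. Symmetrical. Origin: middle of its bottom edge. x: thickness, y: length, z: up through the tab. At the start it leans on the rest, 0.35 rad off vertical, top towards the rest's -x; both faces of the tab are free to pinch.
- crate: Yellow open crate, fixed down: 170 mm (x) by 224 mm (y) outside, 60 mm high, walls and floor 6 mm. Origin: centre of its underside, z up. Two grey grooved posts 29 mm wide stand at its two ends on the line x = 0, tops 45 mm above the inner floor: at +y fixed, at -y sprung. At rest the gap between the groove bottoms is 142 mm, 8 mm less than the divider's length.
- crate_floor (a point): Point on the crate's inner floor at its centre (crate x = 0, y = 0, z = 6 mm): where the divider's origin belongs.
- post_face (a point): Top of the flat groove bottom of the fixed post (crate x 0, y +75 mm, z 51 mm). The groove is 13 mm wide (x) and 15 mm deep (y) between two 8 mm cheeks, upright, open at the top, square-edged, and runs down to the floor. The sprung post's groove is the same.
- jaw (a joint): Travel of the sprung post, in m: 0 at rest against its stop, growing as it is pushed outwards (towards the crate's -y), at most 0.024. Its spring pushes back with about 1.5 N at 0 and 5.1 N at 0.024 (150 N/m). A seated divider holds it at about 0.008.
- jaw_face (a point): Top of the groove bottom face of the sprung post; moves with it (at rest crate x = 0, y = -67 mm, z = 51 mm). This post is 12 mm thick behind the groove and stands 27 mm clear of the end wall on two thin steel spring rods; the fixed post is solid right up to its end wall.
- rest: Dark wooden rest, fixed down: base 110 by 180 mm, 12 mm thick, with a 110 mm wide sloping back board that reaches 50 mm up along the divider, and a 12 mm high toe strip in front of the divider's foot. Origin: on its underside below the divider's foot; the divider leans towards its -x.
- jar: Bystander: glass jar with steel twist cap, 76 mm across, 120 mm high. Origin: centre of its underside.
- saucer: Bystander: grey planter saucer, 130 mm across, 25 mm high. Origin: centre of its underside.
- spoon_rest: Bystander: light wooden spoon rest, 90 by 140 mm, 20 mm high. Origin: centre of its underside.
There are look-alikes about, which are no part of the job. Of the things shaped like the divider, the plywood one is meant.

How it is judged:
By the outcome, as a careful person would: the job done as asked, in the order asked, and still so for the second after the job is handed in, with the robot touching nothing.
It also fails if it takes over 45 s, if anything falls off the work surface, if the arm or the gripper's body presses on something with over 40 N, if the wrist force passes 120 N, or if a joint passes its speed limit or range.

### The arm

A 6-joint arm with a two-finger parallel gripper is mounted at the origin on the work surface. World frame = base frame: x ahead of the robot, y to its left, z up, the work surface at z = 0. Lengths are in mm, angles in rad, forces in N, time in s.
With the tool pointing down it reaches from about 275 to 1000 mm from the base axis. Payload 8.4 kg.
Tool frame: the origin (TCP) lies at the very end of the fingers, on their centre line; the grasp point (between the pads) lies 19 mm behind it; z points along the fingers, y is the line along which they close (so a half turn about z gives the same grasp; the last joint's range is limited). The gripper opens to 85 mm and grips with 20 to 120 N. Pads are 22 mm wide; open, the fingers measure 114 mm over their backs; the gripper's body (76 mm by 85 mm) begins 54 mm behind the grasp point. The pads swing forward as they close: fully open they stand 13 mm farther back than shut.
Start: joints at [1.192, 0.353, 1.633, -0, 1.155, -0.002], TCP at [229.965, 581.157, 231.281] pointing down, gripper open.
Joint ranges: [-2.63, 2.63], [-0.92, 2.1], [0.06, 2.66], [-1.3, 4.44], [0, 2.69], [-3.02, 3.02]. Speed limits (rad/s): [2.22, 2.22, 2.79, 3.14, 3.14, 3.14].

### API

Orientations are given as [roll, pitch, yaw] about the fixed x, y, z axes, in that order (R = Rz(yaw) Ry(pitch) Rx(roll)).
In Python, from rig import telemetry, imaging, r gives the robot as it stands. The module is installed in compiled form; this text tells all that it offers.
- The arm moves only by the tool step_arm, never from a script. Its argument "moves" is a list of rows, each a list of 3 entries, a list of its own where there are three numbers: the turn, a rotation vector about the tool's x, y, z scaled (see below), then the shift along the tool's x, y, z scaled (see below), then the opening, from -1 (shut) to 1 (fully open). A call has 1 to 8 rows; each row is the pose to reach, as a shift and turn from the pose commanded when the call began, along the tool's axes at that moment; what a row does not reach only later rows make up. The controller multiplies each number of a shift by 200 mm and each number of a turn by 45 degrees. A row lasts 1/10 s, in which the tool goes at most 50 mm and 8.59 degrees, less where a joint would pass 70% of its speed; a pose out of reach is approached as far as the arm can. A call with a number of a shift or a turn outside -1 to 1 is refused whole. A call with a gripper value outside its range is refused whole. The fingers move at their own pace and stop on an object; "squeeze" is the grip in N (left out, the last holds). Time passes only in rows, so rows that repeat a pose let the fingers close. It gives the time, the measured TCP pose, the force, the opening and the grip force at its end, in the units of the state.
- telemetry.sense(): the state, without advancing time (a new reading comes with each control period).
- imaging.grab_frame(name): name is "scene" or "top"; returns the picture (400x640x3 uint8, red, green, blue); there is no depth.
- imaging.calibration(name): a dict with "fx", "fy", "cx", "cy" (pixels), "cam_to_world" (4x4, takes a point from camera to world coordinates). Camera axes: x right, y up, looking along -z (the intrinsics and any distortion apply to the point x, -y, -z); pixel columns grow to the right and rows downward; lengths in mm; the calibration is good to about 2 mm. A picture is of the moment at which its call begins. calibration takes no time and is no camera call.
- r.sign_off(): hands the job in; it is judged then, once.
Trained networks look in the newest picture that a camera, given by its name, has taken for a name from the list of things; names that differ only in an ending like _2 or _b are one class to them, and where a whole thing is asked for, a point or a joint stands for the part that bears it (a point fixed in the world has none). Each returns a list of dicts, best first, with "conf" (0 to 1); they miss things now and then, are a little off and sometimes report something else, mostly with a low value. They report only what shows in the picture. A call takes as long as a camera call. They do not tell look-alikes from the thing itself.
- imaging.recognise(camera, name): "extent" ([left, top, width, height] in pixels, round what is visible of it).
- imaging.mark_of(camera, name): "xy" ([column, row] in pixels: a listed point, or the origin of a listed thing).
The state is a dict: "clock": time; "qpos": joint angles; "qvel": joint speeds; "joint_efforts": joint torques, N m; "eef_pos": TCP position; "tcp_rot": TCP orientation; "contact_force": force on the tool from outside, world axes, zero at the start; "wrist_torque": the same for the moment, N m; "opening": opening from 0.0 (shut) to 1.0 (fully open); "grasp_force": force on a finger pad.
Only numpy, scipy, OpenCV 4.12 (cv2) and the standard library are available. Lean on these libraries where they do the work, as an engineer would, in place of code of your own. Each camera call takes 0.05 s, during which the arm holds its last target. There are 200 camera calls.

## Working session

There is one attempt and no reset: what is moved stays moved. The work goes in short steps, Python scripts to look and compute and a tool call to move; the robot and the scene stay as the last step left them, time stands still between calls to the robot, and variables do not carry over. Pictures are saved under pics/ and viewed, at most 10 in all, crops included, and the job is handed in when it is done.

Besides the shell and the picture viewer there is one more tool, called after "Emit:" as name(argument=value, ...), one argument or row to a line, values as JSON. step_arm: Moves the arm, as the interface text tells. Its arguments: {"type":"object","properties":{"moves":{"type":"array"},"squeeze":{"type":"number"}},"required":["moves"]}

```bash
mkdir -p pics; cat > h.py <<'E'
import numpy as np, cv2
from rig import telemetry, imaging, r
def cal(n):
    c=imaging.calibration(n); return c,np.array(c["cam_to_world"],float)
def ray(n,uv):
    c,T=cal(n); d=np.array([(uv[0]-c["cx"])/c["fx"],-(uv[1]-c["cy"])/c["fy"],-1.])
    return T[:3,3],T[:3,:3]@d
def onz(n,uv,z):
    o,d=ray(n,uv); return o+d*(z-o[2])/d[2]
def proj(n,p):
    c,T=cal(n); q=T[:3,:3].T@(np.asarray(p,float)-T[:3,3]); return np.array([c["cx"]+c["fx"]*q[0]/-q[2],c["cy"]-c["fy"]*q[1]/-q[2]])
def tri(a,b):
    (o1,d1),(o2,d2)=ray("scene",a),ray("top",b)
    A=np.stack([d1,-d2],1); s=np.linalg.lstsq(A,o2-o1,rcond=None)[0]
    p,q=o1+s[0]*d1,o2+s[1]*d2; return (p+q)/2,np.linalg.norm(p-q)
def save(n,f):
    im=imaging.grab_frame(n); cv2.imwrite("pics/"+f,cv2.cvtColor(im,cv2.COLOR_RGB2BGR)); return im
E
python3 - <<'E'
from h import *
for n in("scene","top"):
    save(n,n+"0.png"); c=imaging.calibration(n); print(n,{k:v for k,v in c.items()})
    for t in("divider","crate","rest","jar","saucer","spoon_rest"):
        print(t,[(round(d["conf"],2),np.round(d["extent"]).tolist()) for d in imaging.recognise(n,t)[:3]])
    for t in("divider","crate","crate_floor","post_face","jaw_face","rest"):
        print(t,[(round(d["conf"],2),np.round(d["xy"],1).tolist()) for d in imaging.mark_of(n,t)[:3]])
print(telemetry.sense())
E
```

```text
scene {'fx': 501.24332575428343, 'fy': 501.24332575428343, 'cx': 320.70176936557795, 'cy': 201.89785411418433, 'cam_to_world': array([[ 7.67332612e-01, -5.00593616e-01,  4.00757649e-01,
         1.22333795e+03],
       [ 6.41240440e-01,  6.02297636e-01, -4.75445324e-01,
        -7.53031381e+02],
       [-3.37049080e-03,  6.21806714e-01,  7.83163489e-01,
         1.34504852e+03],
       [ 0.00000000e+00,  0.00000000e+00,  0.00000000e+00,
         1.00000000e+00]])}
divider []
crate []
rest []
jar []
saucer []
spoon_rest []
divider []
crate []
crate_floor []
post_face []
jaw_face []
rest []
top {'fx': 434.157942502059, 'fy': 434.157942502059, 'cx': 315.09585175607685, 'cy': 194.56403791589545, 'cam_to_world': array([[ 1.33001626e-02,  9.95803610e-01, -9.05443304e-02,
         4.81097663e+02],
       [-9.99841954e-01,  1.43129558e-02,  1.05454697e-02,
         2.39478697e+01],
       [ 1.17971738e-02,  9.03897637e-02,  9.95836592e-01,
         1.25662106e+03],
       [ 0.00000000e+00,  0.00000000e+00,  0.00000000e+00,
         1.00000000e+00]])}
divider [(0.95, [376.0, 106.0, 46.0, 53.0
[... 591 characters left out ...]
, 197.1])]
{'clock': 1.3, 'qpos': array([ 1.19162374e+00,  3.53037021e-01,  1.63337930e+00,  1.46235832e-05,
        1.15519295e+00, -2.39330523e-03]), 'qvel': array([-0.00136733, -0.00103971, -0.00055057, -0.00098201,  0.00070537,
        0.00036473]), 'joint_efforts': array([ 2.33736966e-03, -6.05178881e+01, -3.42444420e+01,  2.91809001e-04,
        9.43479245e-04,  7.03103623e-06]), 'eef_pos': array([229.9520442 , 581.17595089, 231.26670225]), 'tcp_rot': array([-3.14157608e+00, -1.34183359e-05,  2.76480746e+00]), 'contact_force': array([ 0.12461508, -0.31145221,  0.03721678]), 'wrist_torque': array([-0.02357957, -0.01318203,  0.03014752]), 'grasp_force': 0.0, 'opening': 1.002989755763334}
```

View pics/scene0.png

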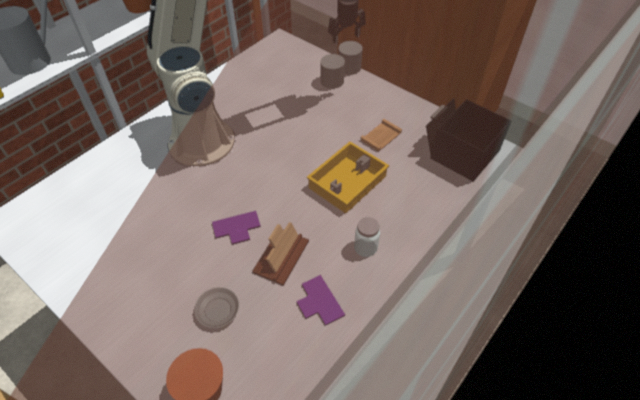

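View pics/top0.png

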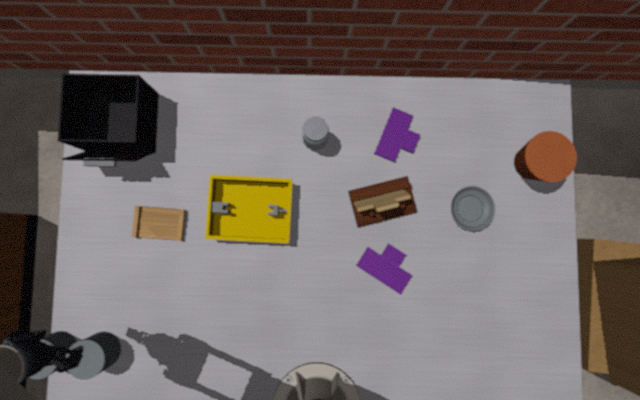

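The top view shows the crate at (250,210), with its fixed post at (220,208) on the left and its sprung post at (276,210) on the right. The plywood divider is on the rest at (385,203), between two purple look-alikes at (398,133) and (387,268). The scene view shows the crate at (347,176) and the rest at (282,252). Next I'll take an enlarged montage and fit edges.

```bash
python3 - <<'E'
from h import *
t=cv2.imread("pics/top0.png"); s=cv2.imread("pics/scene0.png")
def cr(im,x,y,w,h): return cv2.resize(im[y:y+h,x:x+w],(400,300),interpolation=cv2.INTER_CUBIC)
m=np.vstack([np.hstack([cr(t,340,165,80,60),cr(t,200,165,100,75)]),np.hstack([cr(s,240,210,80,60),cr(s,300,135,100,75)])])
cv2.imwrite("pics/m1.png",m)
hsv=cv2.cvtColor(t,cv2.COLOR_BGR2HSV)
mk=cv2.inRange(hsv,(20,150,80),(35,255,255)); mk[:,:190]=0; mk[:,310:]=0
c=max(cv2.findContours(mk,0,1)[0],key=cv2.contourArea); b=cv2.minAreaRect(c); P=cv2.boxPoints(b); print("top crate",b,P.tolist())
print([np.round(onz("top",p,60)[:2],1).tolist() for p in P])
for z in(0,60): print("scene px of base/z, crate guess",proj("scene",[0,0,0]),proj("scene",onz("top",b[0],z)))
for name in("scene","top"):
    o,T=cal(name); print(name,T[:3,3])
E
```

```text
top crate ((248.81475830078125, 208.8623046875), (83.45443725585938, 64.12085723876953), 2.935673475265503) [[205.50033569335938, 238.7436065673828], [208.78427124023438, 174.70689392089844], [292.1291809082031, 178.9810028076172], [288.8452453613281, 243.01771545410156]]
[[464.3, 309.3], [640.9, 306.6], [632.4, 75.6], [455.7, 81.4]]
scene px of base/z, crate guess [201.74862295 141.38429243] [349.18420422 180.6639203 ]
scene px of base/z, crate guess [201.74862295 141.38429243] [347.62046337 170.22429611]
scene [1223.33795224 -753.03138146 1345.04852464]
top [ 481.09766335   23.9478697  1256.62105699]
```

View pics/m1.png

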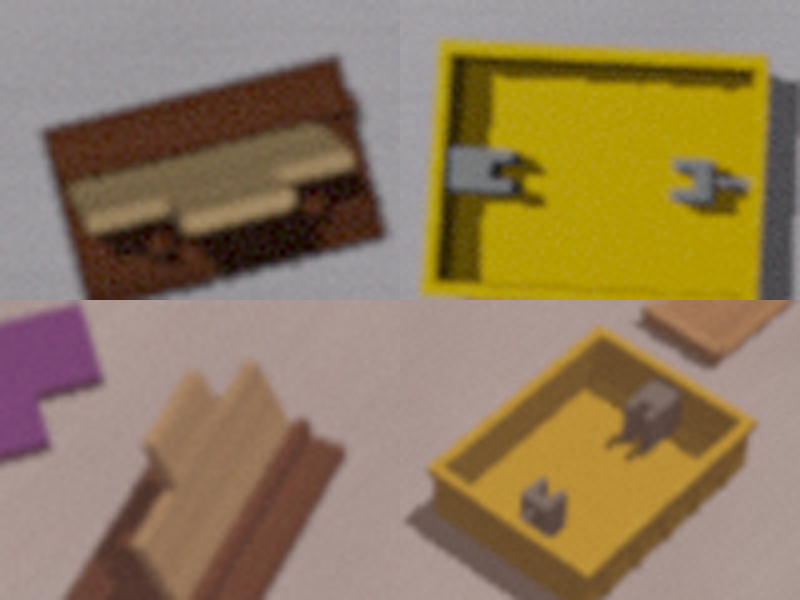

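The montage shows the divider leaning towards -x (down in the image), with its tab top centred near top-camera pixel (387.4,206.8). The crate's fixed post is on the left wall and its sprung post is free on the right. I'll refine both poses by silhouette fitting in both cameras.

```bash
cat > fit.py <<'E'
from h import *
from scipy.optimize import minimize
def box(x0,x1,y0,y1,z0,z1): return np.array([[a,b,c] for a in(x0,x1) for b in(y0,y1) for c in(z0,z1)],float)
def Rz(a): c,s=np.cos(a),np.sin(a); return np.array([[c,-s,0],[s,c,0],[0,0,1]])
def Ry(a): c,s=np.cos(a),np.sin(a); return np.array([[c,0,s],[0,1,0],[-s,0,c]])
CR=[box(-85,85,-112,112,0,60)]
L=Ry(-.35); off=np.array([0,0,12+5*np.sin(.35)])
DIV=[box(-5,5,-75,75,0,65),box(-5,5,-30,30,0,105)]
LEAN=[b@L.T+off for b in DIV]
def poly(n,b):
    return cv2.convexHull(np.array([proj(n,p) for p in b],np.float32))
def render(n,boxes,k=8):
    im=np.zeros((400,640),np.uint8)
    for b in boxes: im|=cv2.fillConvexPoly(np.zeros_like(im),np.round((poly(n,b))*256).astype(np.int32),255,cv2.LINE_AA,8)
    return im/255.
def fit(masks,boxes,x0):
    def cost(v):
        R=Rz(v[2]/100.); return sum(np.abs(render(n,[b@R.T+[v[0],v[1],0] for b in boxes])-m).sum() for n,m in masks.items())
    res=minimize(cost,x0,method="Nelder-Mead",options=dict(initial_simplex=np.array(x0)+np.array([[0,0,0],[8,0,0],[0,8,0],[0,0,6]]),xatol=.05,fatol=.1))
    return np.round(res.x,2).tolist(),round(res.fun,1)
E
python3 - <<'E'
from fit import *
ims={"top":cv2.imread("pics/top0.png"),"scene":cv2.imread("pics/scene0.png")}
M={}
for n,w in(("top",(195,165,110,90)),("scene",(295,130,105,90))):
    h=cv2.cvtColor(ims[n],cv2.COLOR_BGR2HSV); m=cv2.inRange(h,(15,120,40),(38,255,255)); k=np.zeros_like(m); x,y,a,b=w; k[y:y+b,x:x+a]=m[y:y+b,x:x+a]
    c=max(cv2.findContours(k,0,1)[0],key=cv2.contourArea); M[n]=cv2.fillPoly(np.zeros_like(m),[cv2.convexHull(c)],255)/255.
x0=[548,195,4]
for s in(["top"],["scene"],["top","scene"]): print("crate",s,fit({n:M[n] for n in s},CR,x0))
# rest + divider
M={}
for n,w in(("top",(340,168,84,64)),("scene",(246,215,70,74))):
    g=np.zeros((400,640),np.uint8); cv2.grabCut(ims[n],g,w,np.zeros((1,65)),np.zeros((1,65)),8,cv2.GC_INIT_WITH_RECT)
    M[n]=((g==1)|(g==3))*1.; o=ims[n].copy(); o[M[n]>0]=(0,255,0); x,y,a,b=w
x0=[*onz("top",(381,203),10)[:2],24]; print(x0)
for xr in((-80,30),(-70,40),(-65,45),(-55,55),(-90,20)):
    B=LEAN+[box(*xr,-90,90,0,12)]
    for s in(["top"],["scene"],["top","scene"]): print("rest",xr,s,fit({n:M[n] for n in s},B,x0))
E
```

```text
crate ['top'] ([547.88, 194.41, -4.15], np.float64(267.2))
crate ['scene'] ([546.34, 195.63, -3.06], np.float64(78.7))Traceback (most recent call last):
  File "<stdin>", line 8, in <module>
  File "fit.py", line 19, in fit
    res=minimize(cost,x0,method="Nelder-Mead",options=dict(initial_simplex=np.array(x0)+np.array([[0,0,0],[8,0,0],[0,8,0],[0,0,6]]),xatol=.05,fatol=.1))
    res = _minimize_neldermead(fun, x0, args, callback, bounds=bounds,
                               **options)
    fsim[j] = func(sim[j])
              ~~~~^^^^^^^^
    fx = function(np.copy(x), *(wrapper_args + args))
  File "fit.py", line 18, in cost
    R=Rz(v[2]/100.); return sum(np.abs(render(n,[b@R.T+[v[0],v[1],0] for b in boxes])-m).sum() for n,m in masks.items())
                            ~~~^^^^^^^^^^^^^^^^^^^^^^^^^^^^^^^^^^^^^^^^^^^^^^^^^^^^^^^^^^^^^^^^^^^^^^^^^^^^^^^^^^^^^^^^^
  File "fit.py", line 18, in <genexpr>
    R=Rz(v[2]/100.); return sum(np.abs(render(n,[b@R.T+[v[0],v[1],0] for b in boxes])-m).sum() for n,m in masks.items())
                                       ~~~~~~^^^^^^^^^^^^^^^^^^^^^^^^^^^^^^^^^^^^^^^^
  File "fit.py", line 14, in render
    for b in boxes: im|=cv2.fillConvexPoly(np.zeros_like(im),np.round((poly(n,b))*256).astype(np.int32),255,cv2.LINE_AA,8)
                                                                       ~~~~^^^^^
  File "fit.py", line 11, in poly
    return cv2.convexHull(np.array([proj(n,p) for p in b],np.float32))
                                    ~~~~^^^^^
  File "h.py", line 11, in proj
    c,T=cal(n); q=T[:3,:3].T@(np.asarray(p,float)-T[:3,3]); return np.array([c["cx"]+c["fx"]*q[0]/-q[2],c["cy"]-c["fy"]*q[1]/-q[2]])
        ~~~^^^
  File "h.py", line 4, in cal
    c=imaging.calibration(n); return c,np.array(c["cam_to_world"],float)
ValueError: time passes only in moves, steps and waits
```

Emit:
step_arm(
  moves=[
    [[0, 0, 0], [-1, -1, 0], 1],
    [[0, 0, 0], [-1, -1, 0], 1],
    [[0, 0, 0], [-1, -1, 0], 1],
    [[0, 0, 0], [-1, -1, 0], 1],
    [[0, 0, 0], [-1, -1, 0], 1],
    [[0, 0, 0], [-1, -1, 0], 1],
  ],
)

```text
clock: 1.9
eef_pos: [342.8, 318.9, 231.4]
tcp_rot: [-3.141, 0.0, 2.764]
contact_force: [1.1, 0.4, 0.5]
opening: 0.999
grasp_force: 0.0
```

```bash
cat > prep.py <<'E'
import json; from h import *
E
python3 - <<'E'
import re
s=open('h.py').read()
s=s.replace('def cal(n):\n    c=imaging.calibration(n); return','_C={}\ndef cal(n):\n    if n not in _C: _C[n]=imaging.calibration(n)\n    c=_C[n]; return')
open('h.py','w').write(s)
E
cat > run1.py <<'E'
from fit import *
ims={"top":cv2.imread("pics/top0.png"),"scene":cv2.imread("pics/scene0.png")}
M={}
for n,w in(("top",(195,165,110,90)),("scene",(295,130,105,90))):
    h=cv2.cvtColor(ims[n],cv2.COLOR_BGR2HSV); m=cv2.inRange(h,(15,110,15),(38,255,255)); k=np.zeros_like(m); x,y,a,b=w; k[y:y+b,x:x+a]=m[y:y+b,x:x+a]
    c=max(cv2.findContours(k,0,1)[0],key=cv2.contourArea); M[n]=cv2.fillPoly(np.zeros_like(m),[cv2.convexHull(c)],255)/255.
x0=[548,195,-3]; vis={}
for s in(["top"],["scene"],["top","scene"]): v=fit({n:M[n] for n in s},CR,x0); vis["c"+"".join(s)]=v; print("crate",s,v)
v=vis["ctop"][0]; R=Rz(v[2]/100); a=render("top",[b@R.T+[v[0],v[1],0] for b in CR]); d=a-M["top"]; 
print("excess rows",[(i,round(x,1)) for i,x in enumerate(d.sum(1)) if abs(x)>6],"cols",[(i,round(x,1)) for i,x in enumerate(d.sum(0)) if abs(x)>6])
M={}
for n,w in(("top",(340,168,84,64)),("scene",(246,215,70,74))):
    g=np.zeros((400,640),np.uint8); cv2.grabCut(ims[n],g,w,np.zeros((1,65)),np.zeros((1,65)),8,cv2.GC_INIT_WITH_RECT)
    M[n]=((g==1)|(g==3))*1.; print(n,M[n].sum())
x0=[*onz("top",(381,203),10)[:2],24]; print(np.round(x0))
for xr in((-80,30),(-70,40),(-60,50)):
    B=LEAN+[box(*xr,-90,90,0,12)]
    for s in(["top"],["scene"],["top","scene"]): print("rest",xr,s,fit({n:M[n] for n in s},B,x0))
E
python3 run1.py
```

```text
crate ['top'] ([547.88, 194.44, -4.19], np.float64(288.2))
crate ['scene'] ([546.23, 195.79, -3.15], np.float64(69.4))
crate ['top', 'scene'] ([546.7, 194.98, -3.87], np.float64(374.3))
excess rows [(175, np.float64(-22.0)), (176, np.float64(-28.3)), (177, np.float64(-29.2)), (178, np.float64(-27.0)), (179, np.float64(-14.9)), (239, np.float64(-9.8)), (240, np.float64(-22.4)), (241, np.float64(-26.7)), (242, np.float64(-24.4)), (243, np.float64(-16.8))] cols [(206, np.float64(-6.6)), (207, np.float64(-6.7)), (208, np.float64(-7.9)), (290, np.float64(-11.6)), (291, np.float64(-12.7)), (292, np.float64(-8.6))]
top 2276.0
scene 1962.0
[ 573. -180.   24.]
rest (-80, 30) ['top'] ([602.74, -178.75, 27.31], np.float64(253.9))
rest (-80, 30) ['scene'] ([600.47, -177.54, 29.41], np.float64(144.8))
rest (-80, 30) ['top', 'scene'] ([601.26, -177.9, 28.43], np.float64(404.8))
rest (-70, 40) ['top'] ([593.24, -180.49, 27.54], np.float64(253.5))
rest (-70, 40) ['scene'] ([594.43, -180.26, 26.37], np.float64(158.7))
rest (-70, 40) ['top', 'scene'] ([594.01, -180.9, 25.23], np.float64(417.8))
rest (-60, 50) ['top'] ([582.61, -184.13, 25.07], np.float64(254.3))
rest (-60, 50) ['scene'] ([586.99, -182.57, 23.64], np.float64(267.2))
rest (-60, 50) ['top', 'scene'] ([584.72, -182.81, 26.35], np.float64(526.1))
```

```bash
cat > run2.py <<'E'
from fit import *
ims={"top":cv2.imread("pics/top0.png"),"scene":cv2.imread("pics/scene0.png")}
M={}
for n,w in(("top",(344,172,76,56)),("scene",(250,218,62,66))):
    x,y,a,b=w; h=cv2.cvtColor(ims[n],cv2.COLOR_BGR2HSV).astype(float)
    P=h[y:y+b,x:x+a].reshape(-1,3); 
    _,l,c=cv2.kmeans(cv2.cvtColor(ims[n],cv2.COLOR_BGR2LAB)[y:y+b,x:x+a].reshape(-1,3).astype(np.float32),4,None,(3,50,.1),5,cv2.KMEANS_PP_CENTERS)
    print(n,[(np.round(cc).tolist(),int((l==i).sum()),np.round(P[l.ravel()==i].mean(0)).tolist()) for i,cc in enumerate(c)])
    hs=h; m=((hs[...,0]>=(13 if n=="top" else 9))&(hs[...,0]<=30)&(hs[...,1]>(70 if n=="top" else 75))&(hs[...,2]>(60 if n=="top" else 90)))
    k=np.zeros((400,640),np.uint8); k[y:y+b,x:x+a]=m[y:y+b,x:x+a]*255; k=cv2.medianBlur(k,3)
    M[n]=k/255.; print(k.astype(bool).sum())
B=[b@L.T+off for b in (box(-5,5,-75,75,10,65),box(-5,5,-30,30,10,105))]
x0=[592,-176,25]
out=[]
for s in(["top"],["scene"],["top","scene"]):
    v=fit({n:M[n] for n in s},B,x0); print(s,v)
for n,w in(("top",(340,165,80,60)),("scene",(240,210,80,60))):
    x,y,a,b=w; o=ims[n].copy(); big=cv2.resize(o[y:y+b,x:x+a],(400,300),interpolation=cv2.INTER_CUBIC); mm=cv2.resize((M[n]*255).astype(np.uint8)[y:y+b,x:x+a],(400,300),interpolation=cv2.INTER_NEAREST)
    R=Rz(v[0][2]/100)
    for bb in B:
        q=((poly(n,bb@R.T+[v[0][0],v[0][1],0]).reshape(-1,2)+.5-[x,y])*5).astype(np.int32); cv2.polylines(big,[q],True,(0,0,255),1)
    big2=cv2.cvtColor(mm,cv2.COLOR_GRAY2BGR); out.append(np.hstack([big,big2]))
cv2.imwrite("pics/m2.png",np.vstack(out))
E
python3 run2.py
```

```text
top [([159.0, 130.0, 127.0], 1873, [137.0, 11.0, 154.0]), ([58.0, 141.0, 144.0], 1191, [11.0, 156.0, 78.0]), ([111.0, 132.0, 143.0], 859, [40.0, 85.0, 117.0]), ([24.0, 136.0, 136.0], 333, [21.0, 179.0, 40.0])]
822
scene [([130.0, 137.0, 146.0], 950, [15.0, 97.0, 147.0]), ([161.0, 135.0, 133.0], 1940, [7.0, 38.0, 168.0]), ([96.0, 156.0, 113.0], 113, [155.0, 106.0, 122.0]), ([83.0, 141.0, 142.0], 1089, [10.0, 117.0, 103.0])]
962
['top'] ([590.48, -170.02, 26.46], np.float64(98.0))
['scene'] ([596.42, -174.29, 29.04], np.float64(128.1))
['top', 'scene'] ([592.52, -170.78, 25.41], np.float64(280.5))
```

View pics/m2.png

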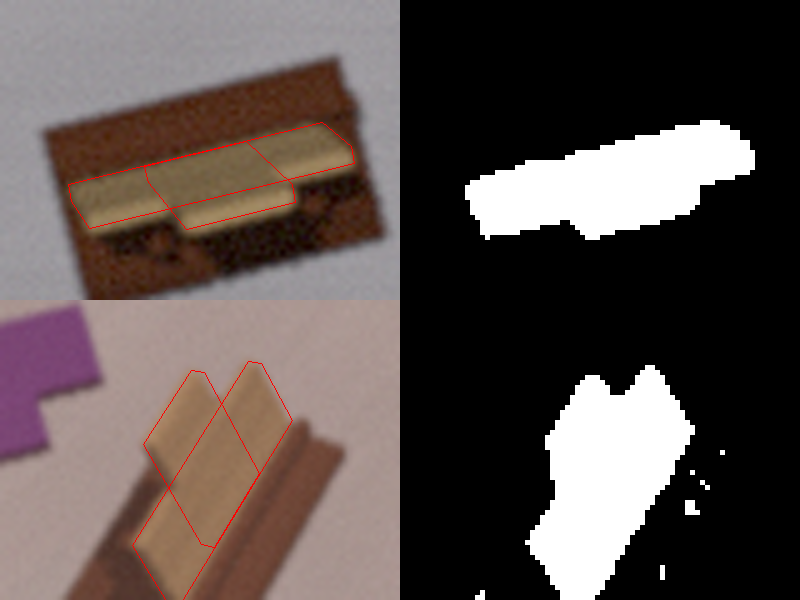

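Emit:
step_arm(
  moves=[
    [[0, 0, 0], [-1, -0.8, 0], 1],
    [[0, 0, 0], [-1, -0.8, 0], 1],
    [[0, 0, 0], [-1, -0.8, 0], 1],
    [[0, 0, 0], [-1, -0.8, 0], 1],
    [[0, 0, 0], [-1, -0.8, 0], 1],
    [[0, 0, 0], [-1, -0.8, 0], 1],
  ],
)

```text
clock: 2.5
eef_pos: [471.8, 95.2, 231.7]
tcp_rot: [-3.141, 0.002, 2.761]
contact_force: [-0.3, 1.2, 0.3]
opening: 1.0
grasp_force: 0.0
```

The overlay shows the model (red) lying on the plywood divider to within about 1 px in both views. The foot is at about (592,-171) with yaw 0.255.

```bash
cat > mv.py <<'E'
from fit import *
from scipy.spatial.transform import Rotation as Ro
def frame(yaw,lean=0,tilt=0):
    # divider frame -> tool: x=+l, y=n, z=-u ; tilt about divider x (positive: +y end up)
    D=Rz(yaw)@Ry(-lean)@Ro.from_rotvec([tilt,0,0]).as_matrix(); return np.stack([D[:,1],D[:,0],-D[:,2]],1)
def plan(p,R):
    s=telemetry.sense(); R0=Ro.from_euler("xyz",s["tcp_rot"]); 
    d=R0.inv().apply(np.array(p)-s["eef_pos"])/200; w=(R0.inv()*Ro.from_matrix(R)).as_rotvec(degrees=True)/45
    print("turn",np.round(w,4).tolist(),"shift",np.round(d,4).tolist(),"mm",round(np.linalg.norm(d)*200,1),"deg",round(np.linalg.norm(w)*45,1))
E
python3 - <<'E'
from mv import *
R=frame(.255,.35); u=-R[:,2]; o=np.array([592,-171,13.7]); print(u)
plan(o+150*u,R); plan(o+66*u,R); s=telemetry.sense(); print(s["qpos"])
E
```

```text
[-0.33180962 -0.0864944   0.93937271]
turn [-0.4117, -0.2057, 1.1783] shift [-0.8451, -1.1645, 0.3873] mm 298.0 deg 56.9
turn [-0.4117, -0.2057, 1.1783] shift [-0.9602, -1.0789, 0.7821] mm 328.5 deg 56.9
[ 1.96898099e-01  1.26042422e-01  1.93230125e+00 -1.56149707e-03
  1.08167102e+00 -9.92289599e-01]
```

Emit:
step_arm(
  moves=[
    [[-0.33, -0.165, 0.943], [-0.68, -0.93, 0.25], 1],
    [[-0.33, -0.165, 0.943], [-0.68, -0.93, 0.25], 1],
    [[-0.33, -0.165, 0.943], [-0.68, -0.93, 0.25], 1],
    [[-0.33, -0.165, 0.943], [-0.68, -0.93, 0.25], 1],
    [[-0.33, -0.165, 0.943], [-0.68, -0.93, 0.25], 1],
    [[-0.33, -0.165, 0.943], [-0.68, -0.93, 0.25], 1],
    [[-0.33, -0.165, 0.943], [-0.68, -0.93, 0.25], 1],
  ],
)

```text
clock: 3.2
eef_pos: [526.6, -124.0, 180.8]
tcp_rot: [2.86, 0.024, 2.013]
contact_force: [0.4, -0.2, 0.6]
opening: 1.0
grasp_force: 0.0
```

```bash
python3 - <<'E'
from mv import *
R=frame(.255,.35); u=-R[:,2]; o=np.array([592,-171,13.7])
plan(o+150*u,R); print(telemetry.sense()["qpos"])
E
```

```text
turn [-0.0844, -0.0453, 0.2365] shift [-0.3014, -0.094, 0.1169] mm 67.3 deg 11.5
[-0.34914007  0.18354979  2.02855218  0.27490014  0.7318329  -0.98202792]
```

Emit:
step_arm(
  moves=[
    [[-0.084, -0.045, 0.236], [-0.301, -0.094, 0.117], 1],
    [[-0.084, -0.045, 0.236], [-0.301, -0.094, 0.117], 1],
    [[-0.084, -0.045, 0.236], [-0.301, -0.094, 0.117], 1],
    [[-0.084, -0.045, 0.236], [-0.301, -0.094, 0.117], 1],
  ],
)

```text
clock: 3.6
eef_pos: [543.3, -182.3, 155.3]
tcp_rot: [2.792, 0.001, 1.832]
contact_force: [0.1, 0.1, 0.1]
opening: 1.001
grasp_force: 0.0
```

```bash
python3 - <<'E'
from mv import *
R=frame(.255,.35); u=-R[:,2]; o=np.array([592,-171,13.7])
plan(o+66*u,R)
E
```

```text
turn [-0.0003, -0.0015, 0.0076] shift [-0.0075, -0.008, 0.4209] mm 84.2 deg 0.3
```

Emit:
step_arm(
  moves=[
    [[0, 0, 0.008], [-0.007, -0.008, 0.2], 1],
    [[0, 0, 0.008], [-0.007, -0.008, 0.35], 1],
    [[0, 0, 0.008], [-0.007, -0.008, 0.42], 0.2],
    [[0, 0, 0.008], [-0.007, -0.008, 0.42], -0.4],
    [[0, 0, 0.008], [-0.007, -0.008, 0.42], -0.4],
  ],
  squeeze=60,
)

```text
clock: 4.1
eef_pos: [570.4, -177.5, 76.5]
tcp_rot: [2.791, -0.001, 1.824]
contact_force: [-0.4, 0.8, 0.0]
opening: 0.52
grasp_force: 0.0
```

```bash
python3 - <<'E'
from h import *
a=save("top","top1.png"); b=save("scene","scene1.png")
def cr(im,x,y,w,h): return cv2.resize(im[y:y+h,x:x+w],(400,300),interpolation=cv2.INTER_CUBIC)
cv2.imwrite("pics/m3.png",np.hstack([cr(cv2.imread("pics/top1.png"),330,165,100,75),cr(cv2.imread("pics/scene1.png"),230,200,100,75)]))
print(telemetry.sense()["eef_pos"],telemetry.sense()["opening"])
E
```

```text
[ 570.66460892 -178.18323682   77.22310415] 0.32589125716096035
```

View pics/m3.png

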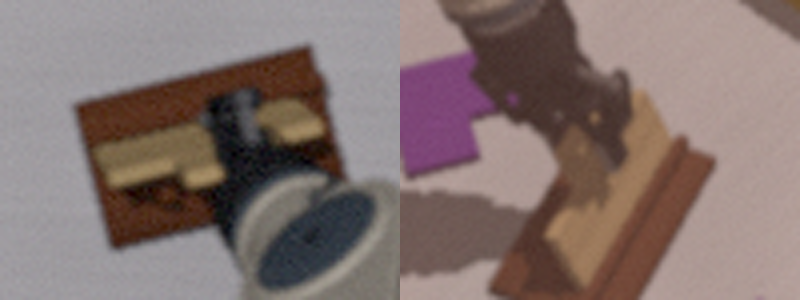

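The jaws straddle the tab, with the finger at about (235,110) in the left crop and clear of the rest's back board. Closing now.

Emit:
step_arm(
  moves=[
    [[0, 0, 0], [0, 0, 0], -1],
    [[0, 0, 0], [0, 0, 0], -1],
    [[0, 0, 0], [0, 0, 0], -1],
    [[0, 0, 0], [0, 0, 0], -1],
    [[0, 0, 0], [0, 0, 0], -1],
  ],
  squeeze=80,
)

```text
clock: 4.7
eef_pos: [570.0, -178.7, 76.8]
tcp_rot: [2.79, 0.0, 1.823]
contact_force: [-4.6, -1.3, 7.3]
opening: 0.108
grasp_force: 77.7
```

Emit:
step_arm(
  moves=[
    [[0, 0, 0], [0, 0, -0.1], -1],
    [[0, 0, 0], [0, 0, -0.3], -1],
    [[0, 0, 0], [0, 0, -0.55], -1],
    [[0, 0, 0], [0, 0, -0.55], -1],
  ],
)

```text
clock: 5.1
eef_pos: [534.9, -189.7, 185.5]
tcp_rot: [2.784, 0.005, 1.821]
contact_force: [0.4, -0.1, -0.6]
opening: 0.106
grasp_force: 78.6
```

```bash
python3 - <<'E'
from mv import *
R=frame(-.037,0); plan([547,195,200],R); print(telemetry.sense()["qpos"],telemetry.sense()["contact_force"])
E
```

```text
turn [0.4529, -0.0586, 0.3634] shift [1.848, 0.5304, 0.1098] mm 385.2 deg 26.3
[-0.48301391  0.19885995  2.01821825  0.37267245  0.68512502 -0.99625744] [ 0.36609844 -0.07663472 -0.56982329]
```

Emit:
step_arm(
  moves=[
    [[0.24, -0.03, 0.19], [0.98, 0.28, 0.06], -1],
    [[0.24, -0.03, 0.19], [0.98, 0.28, 0.06], -1],
    [[0.24, -0.03, 0.19], [0.98, 0.28, 0.06], -1],
    [[0.24, -0.03, 0.19], [0.98, 0.28, 0.06], -1],
    [[0.24, -0.03, 0.19], [0.98, 0.28, 0.06], -1],
  ],
)

```text
clock: 5.6
eef_pos: [539.5, 18.5, 187.3]
tcp_rot: [2.981, -0.016, 1.672]
contact_force: [-0.0, 0.6, -1.9]
opening: 0.107
grasp_force: 78.5
```

```bash
python3 - <<'E'
from mv import *
R=frame(-.037,0); plan([547,195,170],R)
E
```

```text
turn [0.203, -0.0345, 0.1745] shift [0.8727, 0.1092, 0.1193] mm 177.5 deg 12.1
```

Emit:
step_arm(
  moves=[
    [[0.203, -0.034, 0.174], [0.873, 0.109, 0.119], -1],
    [[0.203, -0.034, 0.174], [0.873, 0.109, 0.119], -1],
    [[0.203, -0.034, 0.174], [0.873, 0.109, 0.119], -1],
    [[0.203, -0.034, 0.174], [0.873, 0.109, 0.119], -1],
    [[0.203, -0.034, 0.174], [0.873, 0.109, 0.119], -1],
    [[0.203, -0.034, 0.174], [0.873, 0.109, 0.119], -1],
    [[0.203, -0.034, 0.174], [0.873, 0.109, 0.119], -1],
  ],
)

```text
clock: 6.3
eef_pos: [546.9, 191.9, 169.8]
tcp_rot: [-3.141, 0.0, 1.534]
contact_force: [0.7, -0.3, -0.4]
opening: 0.103
grasp_force: 78.5
```

```bash
python3 - <<'E'
from mv import *
s=telemetry.sense(); print(s["eef_pos"],s["tcp_rot"])
for n in("top","scene"):
    save(n,n+"2.png")
p=s["eef_pos"]; R=Ro.from_euler("xyz",s["tcp_rot"]).as_matrix(); D=np.stack([R[:,1],R[:,0],-R[:,2]],1); o=p+66*R[:,2]
out=[]
for n,(x,y) in(("top",(200,170)),("scene",(290,115))):
    im=cv2.imread(f"pics/{n}2.png"); big=cv2.resize(im[y:y+75,x:x+100],(400,300),interpolation=cv2.INTER_CUBIC); raw=big.copy()
    for b in DIV:
        q=((poly(n,b@D.T+o).reshape(-1,2)+.5-[x,y])*4).astype(np.int32); cv2.polylines(big,[q],True,(0,0,255),1)
    Rc=Rz(-.036)
    for b in CR:
        for z in(0,60):
            c=np.array([[-85,-112,z],[85,-112,z],[85,112,z],[-85,112,z]],float)@Rc.T+[547,195,0]
            q=((np.array([proj(n,k) for k in c])+.5-[x,y])*4).astype(np.int32); cv2.polylines(big,[q],True,(255,0,0),1)
    out.append(np.hstack([raw,big]))
cv2.imwrite("pics/m4.png",np.vstack(out))
E
```

```text
[546.87393929 191.87211693 169.83504597] [-3.14105789e+00  1.55790019e-04  1.53357872e+00]
```

View pics/m4.png

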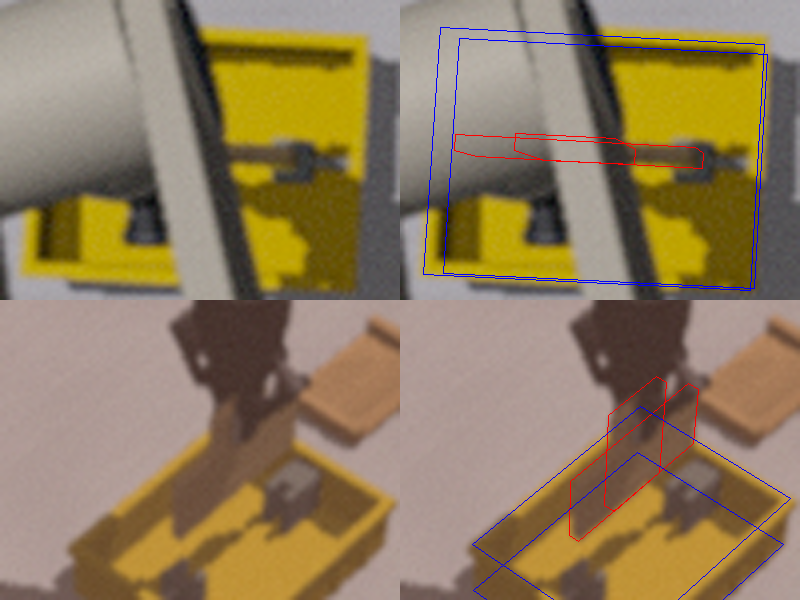

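The overlay puts the held divider (red) close to its picture: the lower-left corner shows at crop (180,537) against a predicted (175,540). The crate outline is within about 1 px. I'll refine the groove line by fitting the grey posts.

```bash
cat > run3.py <<'E'
from fit import *
ims={n:cv2.imread(f"pics/{n}0.png") for n in("top","scene")}
def post(s): # s=+1 fixed, -1 jaw
    y0,y1,y2=(60,75,106) if s>0 else (-52,-67,-79)
    f=lambda a,b:(min(a,b),max(a,b))
    return [box(-14.5,14.5,*f(y1,y2),6,51),box(-14.5,-6.5,*f(y0,y1),6,51),box(6.5,14.5,*f(y0,y1),6,51)]
W={"top":{1:(208,195,30,30),-1:(262,195,24,30)},"scene":{1:(350,150,24,26),-1:(326,174,20,24)}}
M={}
for n in ims:
    h=cv2.cvtColor(ims[n],cv2.COLOR_BGR2HSV).astype(int)
    for s,(x,y,a,b) in W[n].items():
        k=np.zeros((400,640)); sat=h[y:y+b,x:x+a,1]; k[y:y+b,x:x+a]=np.clip((150-sat)/60,0,1)   # soft mask
        M[n,s]=k; 
for n in ims:
  for s in(1,-1):
    def cost(v): R=Rz(-.036); return np.abs(render(n,[b@R.T+[v[0],v[1],0] for b in post(s)])-M[n,s]).sum()
    best=min((minimize(cost,[547+a,195+b],method="Nelder-Mead",options=dict(initial_simplex=np.array([[547+a,195+b],[551+a,195+b],[547+a,199+b]]))) for a in(-3,3) for b in(-3,3)),key=lambda q:q.fun)
    print(n,s,np.round(best.x,2),round(best.fun,1),"mask",round(M[n,s].sum(),1))
print("marks z51:",onz("top",(221.7,205.2),51),onz("top",(274.1,207.8),51))
E
python3 run3.py
```

```text
top 1 [550.45 196.62] 48.0 mask 206.2
top -1 [548.93 192.66] 54.2 mask 125.0
scene 1 [547.7  196.62] 73.4 mask 220.4
scene -1 [546.56 199.07] 70.8 mask 105.1
marks z51: [557.35423147 269.97808532  51.        ] [552.16563028 124.56164343  51.        ]
```

```bash
python3 - <<'E'
from mv import *
im=cv2.imread("pics/top2.png"); lab=cv2.cvtColor(im,cv2.COLOR_BGR2LAB).astype(float)
p=np.array([546.87,191.87,169.83]); R=Ro.from_euler("xyz",[-3.14106,.00016,1.53358]).as_matrix(); D=np.stack([R[:,1],R[:,0],-R[:,2]],1); o=p+66*R[:,2]
m=render("top",[b@D.T+o for b in DIV])
for c in range(255,274,2):
    w=np.clip((lab[198:222,c:c+2,2].mean(1)),0,255); base=np.percentile(w,85); s=np.clip(base-w-8,0,None); rr=np.arange(198,222)
    print(c,np.round((s*rr).sum()/s.sum(),2),np.round((m[198:222,c:c+2].sum(1)*rr).sum()/max(m[198:222,c:c+2].sum(),.01),2),np.round(w[4:20]).astype(int).tolist())
E
```

```text
255 213.81 207.88 [163, 164, 162, 155, 140, 134, 134, 130, 132, 132, 131, 129, 131, 128, 132, 130]
257 214.29 208.11 [195, 197, 194, 181, 162, 142, 140, 140, 152, 168, 170, 164, 154, 143, 134, 132]
259 213.71 208.21 [198, 200, 198, 186, 162, 146, 142, 142, 167, 189, 196, 198, 190, 176, 164, 157]
261 211.74 208.28 [199, 199, 197, 184, 166, 144, 142, 143, 164, 188, 198, 198, 198, 192, 180, 171]
263 211.86 208.37 [199, 198, 198, 190, 168, 146, 142, 142, 160, 186, 196, 199, 198, 192, 182, 171]
265 212.14 208.47 [198, 199, 198, 192, 168, 148, 140, 142, 160, 184, 194, 198, 194, 185, 174, 168]
267 211.72 208.57 [199, 194, 182, 170, 158, 146, 143, 142, 152, 172, 172, 172, 168, 166, 172, 170]
269 211.39 208.67 [198, 192, 168, 146, 137, 140, 142, 144, 151, 161, 152, 136, 134, 146, 162, 170]
271 211.42 208.74 [199, 194, 172, 144, 135, 138, 141, 144, 146, 153, 148, 136, 129, 142, 164, 168]
273 211.52 208.93 [199, 196, 182, 154, 133, 132, 136, 138, 138, 140, 136, 128, 128, 142, 163, 170]
```

```bash
cat > way.py <<'E'
from mv import *
C=np.array([548.5,195.5,0]); YAW=-.040; Rc=Rz(YAW); XO=0.
def pose(tilt,cy=None,cz=None,oy=None,oz=None):
    R=frame(YAW,0,tilt); l,u=R[:,0],-R[:,2]
    if cy is not None: O=Rc@[XO,cy,cz]+C+75*l
    else: O=Rc@[XO,oy,oz]+C
    return O-2*l+67*u,R
def now():
    s=telemetry.sense(); R=Ro.from_euler("xyz",s["tcp_rot"]).as_matrix(); l,u=R[:,0],-R[:,2]; O=s["eef_pos"]+2*l-67*u
    loc=Rc.T@(O-C); print("O in crate",np.round(loc,1),"-y corner",np.round(Rc.T@(O-75*l-C),1),"+y corner",np.round(Rc.T@(O+75*l-C),1),"F crate",np.round(Rc.T@s["contact_force"],1),"M",np.round(s["wrist_torque"],2),"t",s["clock"])
E
python3 - <<'E'
from way import *
now()
plan(*pose(.28,cy=-54.4,cz=65)); plan(*pose(.28,cy=-54.4,cz=40))
E
```

```text
O in crate [ -1.3  -2.  103.1] -y corner [ -1.1 -77.  103.1] +y corner [ -1.4  73.  103.1] F crate [ 0.4 -0.3 -0.9] M [-0.01 -0.03  0.02] t 6.4
turn [-0.0005, 0.3564, 0.0023] shift [0.006, 0.0062, 0.1025] mm 20.6 deg 16.0
turn [-0.0005, 0.3564, 0.0023] shift [0.006, 0.0062, 0.2275] mm 45.5 deg 16.0
```

Emit:
step_arm(
  moves=[
    [[0, 0.18, 0.002], [0.006, 0.006, 0.1], -1],
    [[0, 0.356, 0.002], [0.006, 0.006, 0.1], -1],
    [[0, 0.356, 0.002], [0.006, 0.006, 0.1], -1],
    [[0, 0.356, 0.002], [0.006, 0.006, 0.16], -1],
    [[0, 0.356, 0.002], [0.006, 0.006, 0.16], -1],
  ],
)

```text
clock: 6.9
eef_pos: [547.8, 193.5, 136.7]
tcp_rot: [-3.14, -0.277, 1.532]
contact_force: [0.0, 0.8, -1.7]
opening: 0.108
grasp_force: 78.4
```

```bash
python3 - <<'E'
from way import *
now()
plan(*pose(.28,cy=-54.4,cz=40)); plan(*pose(.28,cy=-54.4,cz=21))
save("scene","scene3.png"); save("top","top3.png")
cv2.imwrite("pics/m5.png",np.hstack([cv2.resize(cv2.imread("pics/scene3.png")[115:190,295:395],(400,300),interpolation=cv2.INTER_CUBIC),cv2.resize(cv2.imread("pics/top3.png")[170:245,200:300],(400,300),interpolation=cv2.INTER_CUBIC)]))
E
```

```text
O in crate [-0.7 18.2 72.8] -y corner [ -0.7 -53.9  52.3] +y corner [-0.8 90.4 93.3] F crate [-0.   0.8 -1.7] M [-0.15  0.02  0.05] t 6.9
turn [-0.0028, 0.0041, 0.0009] shift [-0.0203, 0.0031, 0.0576] mm 12.2 deg 0.2
turn [-0.0028, 0.0041, 0.0009] shift [-0.0463, 0.0033, 0.1489] mm 31.2 deg 0.2
```

View pics/m5.png

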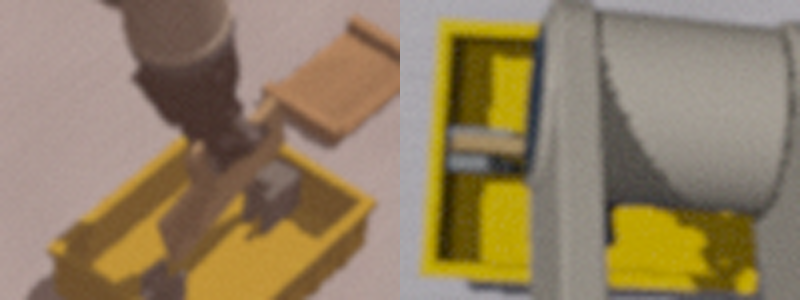

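The left crop shows the divider's low corner arriving at the sprung post's top at (165,265). In the right crop its raised end, rows 133-153, lies over the fixed post, rows 127-172. I'll check this numerically before inserting.

```bash
python3 - <<'E'
from way import *
im=cv2.imread("pics/top3.png"); hsv=cv2.cvtColor(im,cv2.COLOR_BGR2HSV).astype(int); i0=cv2.imread("pics/top0.png"); h0=cv2.cvtColor(i0,cv2.COLOR_BGR2HSV).astype(int)
for c in(219,223,227):
    print(c,"S",hsv[198:218,c:c+3,1].mean(1).astype(int).tolist(),"V",hsv[198:218,c:c+3,2].mean(1).astype(int).tolist())
for c in(213,218,267 ,271,274): print(c,"top0 S",h0[198:220,c:c+3,1].mean(1).astype(int).tolist(),"V",h0[198:220,c:c+3,2].mean(1).astype(int).tolist())
s=telemetry.sense(); R=Ro.from_euler("xyz",s["tcp_rot"]).as_matrix(); l,u,n=R[:,0],-R[:,2],R[:,1]; O=s["eef_pos"]+2*l-67*u
for y in(75,60,50): print("div +-x at y",y,[np.round(proj("top",O+y*l+65*u+e*n),2).tolist() for e in(-5,5)])
for y in(64,72,85,100,-57,-72): print("post",y,[np.round(proj("top",Rc@[e,y,51]+C),2).tolist() for e in(-14.5,-6.5,6.5,14.5)])
E
```

```text
219 S [252, 246, 225, 114, 46, 48, 83, 96, 98, 104, 56, 6, 6, 8, 9, 98, 208, 243, 248, 255] V [105, 105, 104, 111, 125, 139, 156, 162, 156, 131, 103, 107, 123, 115, 98, 87, 95, 108, 118, 124]
223 S [245, 236, 239, 171, 91, 43, 75, 94, 99, 100, 111, 64, 28, 11, 44, 145, 231, 247, 236, 254] V [187, 188, 188, 180, 159, 143, 154, 161, 158, 140, 99, 59, 53, 52, 58, 73, 94, 137, 178, 189]
227 S [237, 248, 244, 224, 170, 106, 91, 95, 98, 100, 110, 133, 131, 64, 50, 164, 227, 239, 244, 243] V [190, 188, 188, 185, 166, 132, 136, 155, 162, 150, 115, 82, 64, 48, 40, 68, 96, 136, 176, 190]
213 top0 S [235, 239, 150, 41, 6, 5, 8, 5, 6, 7, 5, 8, 11, 7, 15, 123, 242, 241, 229, 242, 240, 251] V [60, 64, 66, 83, 107, 121, 121, 118, 120, 120, 120, 123, 124, 111, 85, 73, 73, 75, 78, 80, 81, 80]
218 top0 S [253, 231, 211, 95, 22, 2, 6, 6, 6, 3, 5, 4, 6, 9, 11, 96, 219, 233, 231, 251, 249, 227] V [90, 94, 95, 98, 112, 119, 122, 121, 121, 123, 118, 120, 121, 117, 95, 84, 92, 95, 99, 98, 104, 114]
267 top0 S [255, 245, 251, 243, 245, 213, 166, 115, 111, 151, 202, 243, 243, 187, 121, 73, 83, 156, 221, 254, 
[... 504 characters left out ...]
7, 115, 118, 119, 119, 117, 118, 108, 84, 86, 104, 138, 170]
div +-x at y 75 [[213.36, 206.95], [213.64, 203.01]]
div +-x at y 60 [[219.4, 207.34], [219.68, 203.42]]
div +-x at y 50 [[223.4, 207.6], [223.68, 203.69]]
post 64 [[225.05, 212.74], [225.26, 209.86], [225.6, 205.18], [225.81, 202.31]]
post 72 [[222.17, 212.58], [222.38, 209.7], [222.72, 205.03], [222.92, 202.16]]
post 85 [[217.47, 212.33], [217.69, 209.45], [218.03, 204.77], [218.24, 201.9]]
post 100 [[212.06, 212.04], [212.28, 209.16], [212.63, 204.48], [212.84, 201.61]]
post -57 [[268.68, 215.08], [268.86, 212.2], [269.16, 207.53], [269.34, 204.66]]
post -72 [[274.09, 215.38], [274.27, 212.5], [274.56, 207.82], [274.73, 204.95]]
```

```bash
sed -i 's/^C=.*YAW=-.040/C=np.array([550.0,195.5,0]); YAW=-.048/' way.py; python3 - <<'E'
from way import *
now()
plan(*pose(.28,cy=-54.4,cz=54));plan(*pose(.28,cy=-54.4,cz=43)); plan(*pose(.28,cy=-54.4,cz=21))
E
```

```text
O in crate [-2.1 19.3 73.8] -y corner [ -1.3 -52.8  53.2] +y corner [-2.9 91.4 94.4] F crate [-0.2 -0.6 -0.1] M [-0.17  0.01 -0.07] t 7.0
turn [-0.005, 0.0025, 0.0129] shift [-0.0071, 0.009, -0.0067] mm 2.7 deg 0.6
turn [-0.005, 0.0025, 0.0129] shift [-0.0222, 0.009, 0.0462] mm 10.4 deg 0.6
turn [-0.005, 0.0025, 0.0129] shift [-0.0524, 0.0092, 0.152] mm 32.2 deg 0.6
```

Emit:
step_arm(
  moves=[
    [[-0.005, 0.002, 0.013], [-0.007, 0.009, -0.007], -1],
    [[-0.005, 0.002, 0.013], [-0.007, 0.009, -0.007], -1],
    [[-0.005, 0.002, 0.013], [-0.014, 0.009, 0.02], -1],
    [[-0.005, 0.002, 0.013], [-0.022, 0.009, 0.046], -1],
    [[-0.005, 0.002, 0.013], [-0.022, 0.009, 0.046], -1],
    [[-0.005, 0.002, 0.013], [-0.022, 0.009, 0.046], -1],
  ],
)

```text
clock: 7.6
eef_pos: [549.8, 192.2, 127.5]
tcp_rot: [-3.141, -0.281, 1.522]
contact_force: [-0.2, -0.3, -0.5]
opening: 0.111
grasp_force: 78.4
```

```bash
python3 - <<'E'
from way import *
now()
plan(*pose(.28,cy=-54.4,cz=32)); plan(*pose(.28,cy=-54.4,cz=21))
E
```

```text
O in crate [-0.  17.2 63.7] -y corner [ -0.1 -54.8  42.8] +y corner [ 0.1 89.3 84.5] F crate [-0.1 -0.3 -0.5] M [-0.15  0.01 -0.05] t 7.6
turn [0.0001, -0.0015, -0.0014] shift [-0.0126, 0.0002, 0.0531] mm 10.9 deg 0.1
turn [0.0001, -0.0015, -0.0014] shift [-0.0279, 0.0002, 0.106] mm 21.9 deg 0.1
```

Emit:
step_arm(
  moves=[
    [[0, 0, 0], [-0.012, 0, 0.05], -1],
    [[0, 0, 0], [-0.028, 0, 0.106], -1],
    [[0, 0, 0], [-0.028, 0, 0.106], -1],
    [[0, 0, 0], [-0.028, 0, 0.106], -1],
  ],
)

```text
clock: 8.0
eef_pos: [549.7, 192.6, 105.2]
tcp_rot: [-3.141, -0.281, 1.521]
contact_force: [0.3, -0.3, -1.2]
opening: 0.107
grasp_force: 78.4
```

```bash
python3 - <<'E'
from way import *
now()
plan(*pose(.28,cy=-62.4,cz=21)); plan(*pose(.28,cy=-74.4,cz=21))
E
```

```text
O in crate [-0.2 17.6 41.4] -y corner [ -0.3 -54.4  20.6] +y corner [-0.1 89.7 62.2] F crate [ 0.3 -0.3 -1.2] M [-0.18  0.06 -0.04] t 8.0
turn [-0.0006, -0.0014, -0.0018] shift [-0.0374, 0.0009, -0.0126] mm 7.9 deg 0.1
turn [-0.0006, -0.0014, -0.0018] shift [-0.0951, 0.001, -0.0292] mm 19.9 deg 0.1
```

Emit:
step_arm(
  moves=[
    [[0, 0, 0], [-0.019, 0, -0.006], -1],
    [[0, 0, 0], [-0.037, 0, -0.012], -1],
    [[0, 0, 0], [-0.037, 0, -0.012], -1],
    [[0, 0, 0], [-0.037, 0, -0.012], -1],
  ],
)

```text
clock: 8.4
eef_pos: [549.9, 185.0, 106.5]
tcp_rot: [3.141, -0.282, 1.521]
contact_force: [-0.1, 1.2, -0.5]
opening: 0.108
grasp_force: 78.4
```

```bash
python3 - <<'E'
from way import *
now()
plan(*pose(.28,cy=-74.4,cz=21))
E
```

```text
O in crate [ 0.5 10.  42.7] -y corner [  0.4 -62.   21.8] +y corner [ 0.6 82.1 63.5] F crate [-0.2  1.2 -0.5] M [ 0.21 -0.03  0.02] t 8.4
turn [0.0017, -0.0023, -0.0016] shift [-0.06, -0.002, -0.0125] mm 12.3 deg 0.1
```

Emit:
step_arm(
  moves=[
    [[0, 0, 0], [-0.03, 0, -0.006], -1],
    [[0, 0, 0], [-0.06, -0.001, -0.012], -1],
    [[0, 0, 0], [-0.06, -0.001, -0.012], -1],
    [[0, 0, 0], [-0.06, -0.001, -0.012], -1],
  ],
)

```text
clock: 8.8
eef_pos: [549.3, 172.7, 105.4]
tcp_rot: [3.14, -0.282, 1.521]
contact_force: [0.2, 3.0, 2.9]
opening: 0.107
grasp_force: 78.8
```

```bash
python3 - <<'E'
from way import *
now()
for _ in range(1): save("scene","scene4.png")
now(); save("top","top4.png"); now()
cv2.imwrite("pics/m6.png",np.hstack([cv2.resize(cv2.imread("pics/scene4.png")[115:190,295:395],(400,300),interpolation=cv2.INTER_CUBIC),cv2.resize(cv2.imread("pics/top4.png")[170:245,200:300],(400,300),interpolation=cv2.INTER_CUBIC)]))
plan(*pose(.14,cy=-79,cz=21));plan(*pose(0,cy=-81,cz=21))
E
```

```text
O in crate [ 0.5 -2.2 41.6] -y corner [  0.3 -74.3  20.8] +y corner [ 0.6 69.8 62.5] F crate [0.1 3.  2.9] M [ 0.59 -0.08 -0.08] t 8.8
O in crate [ 0.4 -2.1 41.6] -y corner [  0.4 -74.1  20.8] +y corner [ 0.5 69.9 62.5] F crate [1.4 3.  3.2] M [ 0.57 -0.14  0.  ] t 8.85
O in crate [ 0.4 -2.1 41.6] -y corner [  0.3 -74.1  20.7] +y corner [ 0.4 70.  62.4] F crate [0.7 3.7 4. ] M [ 0.55 -0.15  0.01] t 8.9
turn [0.0016, -0.1803, -0.0014] shift [0.0205, -0.0014, 0.0467] mm 10.2 deg 8.1
turn [0.0015, -0.3586, -0.0015] shift [0.046, -0.0015, 0.1037] mm 22.7 deg 16.1
```

View pics/m6.png

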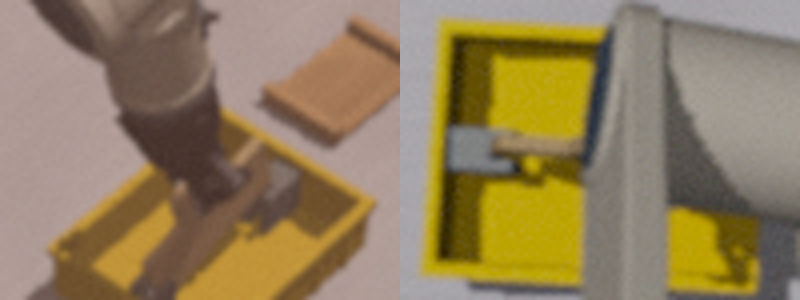

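The sprung post has given way by about 12 mm, since the force reads about 3.3 N. The left crop shows the low end in its groove at (155,280). The right crop shows the raised end at (495,145), over the mouth of the fixed post's groove. I'll check lateral alignment at the fixed end.

```bash
python3 - <<'E'
from way import *
im=cv2.imread("pics/top4.png"); lab=cv2.cvtColor(im,cv2.COLOR_BGR2LAB).astype(int); hsv=cv2.cvtColor(im,cv2.COLOR_BGR2HSV).astype(int)
for c in(216,225,229,233,237):
    print(c,"S",hsv[199:217,c:c+3,1].mean(1).astype(int).tolist(),"V",hsv[199:217,c:c+3,2].mean(1).astype(int).tolist())
s=telemetry.sense(); R=Ro.from_euler("xyz",s["tcp_rot"]).as_matrix(); l,u,n=R[:,0],-R[:,2],R[:,1]; O=s["eef_pos"]+2*l-67*u
for y in(75,65,55,45): print("div",y,[np.round(proj("top",O+y*l+65*u+e*n),2).tolist() for e in(-5,5)])
for y in(64,85): print("post",y,[np.round(proj("top",Rc@[e,y,51]+C),2).tolist() for e in(-14.5,-6.5,6.5,14.5)])
E
```

```text
216 S [239, 207, 80, 10, 4, 3, 6, 4, 7, 6, 5, 5, 4, 11, 118, 227, 234, 246] V [99, 100, 107, 121, 129, 130, 129, 129, 130, 129, 130, 129, 122, 99, 95, 99, 100, 101]
225 S [250, 230, 191, 128, 79, 85, 96, 101, 107, 139, 80, 15, 11, 7, 67, 206, 238, 249] V [188, 190, 185, 163, 150, 152, 158, 150, 115, 83, 89, 114, 120, 104, 85, 94, 137, 176]
229 S [231, 252, 248, 218, 158, 106, 95, 93, 102, 133, 205, 219, 201, 186, 207, 255, 226, 245] V [190, 188, 188, 180, 162, 160, 160, 157, 132, 105, 113, 117, 104, 86, 85, 94, 123, 159]
233 S [237, 244, 243, 239, 182, 127, 99, 91, 95, 128, 207, 238, 241, 250, 247, 252, 235, 248] V [190, 188, 190, 189, 186, 172, 162, 160, 144, 132, 153, 162, 161, 148, 124, 106, 107, 137]
237 S [243, 255, 239, 240, 205, 149, 110, 96, 94, 114, 185, 215, 244, 236, 244, 249, 237, 252] V [189, 189, 189, 189, 185, 177, 166, 161, 149, 126, 117, 111, 102, 100, 108, 144, 176, 188]
div 75 [[224.46, 207.09], [224.77, 203.27]]
div 65 [[228.34, 207.39], [228.65, 203.58]]
div 55 [[232.21, 207.69], [232.51, 203.88]]
div 45 [[236.05, 207.98], [236.35, 204.18]]
post 64 [[225.04, 212.01], [225.27, 209.13], [225.65, 204.46], [225.88, 201.59]]
post 85 [[217.47, 211.54], [217.7, 208.66], [218.09, 203.99], [218.32, 201.12]]
```

```bash
sed -i 's/^C=.*YAW=-.048/C=np.array([549.7,195.5,0]); YAW=-.041/' way.py; python3 - <<'E'
from way import *
now()
plan(*pose(.24,cy=-76,cz=21));plan(*pose(.17,cy=-79,cz=21));plan(*pose(.14,cy=-80,cz=21))
E
```

```text
O in crate [ 0.6 -2.1 41.6] -y corner [  0.1 -74.1  20.7] +y corner [ 1.2 70.  62.4] F crate [0.7 3.7 4. ] M [ 0.55 -0.15  0.01] t 8.9
turn [0.0039, -0.053, -0.0099] shift [0.0048, -0.0021, 0.0115] mm 2.5 deg 2.4
turn [0.0036, -0.1421, -0.01] shift [0.0119, -0.0023, 0.0346] mm 7.3 deg 6.4
turn [0.0035, -0.1803, -0.0101] shift [0.0156, -0.0023, 0.0453] mm 9.6 deg 8.1
```

Emit:
step_arm(
  moves=[
    [[0.004, -0.053, -0.01], [0.005, -0.002, 0.011], -1],
    [[0.004, -0.1, -0.01], [0.008, -0.002, 0.023], -1],
    [[0.004, -0.142, -0.01], [0.012, -0.002, 0.035], -1],
    [[0.004, -0.18, -0.01], [0.016, -0.002, 0.045], -1],
    [[0.004, -0.18, -0.01], [0.016, -0.002, 0.045], -1],
  ],
)

```text
clock: 9.4
eef_pos: [548.7, 179.3, 97.1]
tcp_rot: [-3.141, -0.139, 1.531]
contact_force: [1.0, 4.1, -0.2]
opening: 0.106
grasp_force: 78.4
```

```bash
python3 - <<'E'
from way import *
now()
plan(*pose(.07,cy=-81,cz=21));plan(*pose(0,cy=-81,cz=21))
E
```

```text
O in crate [-0.4 -4.9 31. ] -y corner [ -0.3 -79.2  20.6] +y corner [-0.5 69.3 41.4] F crate [ 0.8  4.1 -0.2] M [ 0.7  -0.19 -0.02] t 9.4
turn [-0.0012, -0.0884, 0.0018] shift [0.0138, 0.0016, 0.0229] mm 5.4 deg 4.0
turn [-0.0012, -0.1775, 0.0019] shift [0.0345, 0.0016, 0.0507] mm 12.3 deg 8.0
```

Emit:
step_arm(
  moves=[
    [[0, -0.045, 0], [0.007, 0, 0.012], -1],
    [[0, -0.09, 0], [0.014, 0.001, 0.023], -1],
    [[0, -0.135, 0], [0.024, 0.001, 0.037], -1],
    [[0, -0.178, 0.001], [0.034, 0.001, 0.051], -1],
    [[0, -0.178, 0.001], [0.034, 0.001, 0.051], -1],
  ],
)

```text
clock: 9.9
eef_pos: [549.1, 187.3, 87.8]
tcp_rot: [-3.14, 0.0, 1.53]
contact_force: [-0.3, 3.1, 0.9]
opening: 0.106
grasp_force: 78.7
```

```bash
python3 - <<'E'
from way import *
now()
plan(*pose(0,oy=-6,oz=10));plan(*pose(0,oy=-6,oz=6))
E
```

```text
O in crate [-0.4 -6.2 20.8] -y corner [ -0.3 -81.2  20.8] +y corner [-0.4 68.8 20.8] F crate [-0.4  3.1  0.9] M [ 0.58  0.01 -0.  ] t 9.9
turn [-0.0019, 0.0, 0.0008] shift [0.0011, 0.0015, 0.0541] mm 10.8 deg 0.1
turn [-0.0019, 0.0, 0.0008] shift [0.0011, 0.0015, 0.0741] mm 14.8 deg 0.1
```

Emit:
step_arm(
  moves=[
    [[0, 0, 0], [0.001, 0.001, 0.03], -1],
    [[0, 0, 0], [0.001, 0.001, 0.054], -1],
    [[0, 0, 0], [0.001, 0.001, 0.06], -1],
    [[0, 0, 0], [0.001, 0.001, 0.06], -1],
  ],
)

```text
clock: 10.3
eef_pos: [549.3, 186.4, 75.8]
tcp_rot: [-3.14, -0.0, 1.529]
contact_force: [-0.1, 3.6, -2.6]
opening: 0.104
grasp_force: 78.4
```

Emit:
step_arm(
  moves=[
    [[0, 0, 0], [0, 0, 0.007], -1],
    [[0, 0, 0], [0, 0, 0.007], -1],
    [[0, 0, 0], [0, 0, 0.007], -1],
  ],
)

```text
clock: 10.6
eef_pos: [549.5, 186.7, 74.8]
tcp_rot: [-3.141, -0.0, 1.529]
contact_force: [0.6, 2.2, -0.6]
opening: 0.105
grasp_force: 78.6
```

Emit:
step_arm(
  moves=[
    [[0, 0, 0], [0, 0, 0.005], -1],
    [[0, 0, 0], [0, 0, 0.005], -1],
    [[0, 0, 0], [0, 0, 0.005], -1],
  ],
)

```text
clock: 10.9
eef_pos: [549.6, 186.8, 73.9]
tcp_rot: [-3.141, -0.0, 1.529]
contact_force: [-0.1, 3.5, 1.2]
opening: 0.104
grasp_force: 78.7
```

```bash
python3 - <<'E'
from way import *
now()
E
```

```text
O in crate [ 0.2 -6.7  6.9] -y corner [  0.1 -81.7   6.9] +y corner [ 0.2 68.3  7. ] F crate [-0.2  3.4  1.2] M [ 0.57 -0.04  0.02] t 10.9
```

Keep lowering until the floor pushes back.

Emit:
step_arm(
  moves=[
    [[0, 0, 0], [0, 0, 0.007], -1],
    [[0, 0, 0], [0, 0, 0.007], -1],
    [[0, 0, 0], [0, 0, 0.007], -1],
  ],
)

```text
clock: 11.2
eef_pos: [549.8, 187.1, 73.2]
tcp_rot: [-3.141, -0.001, 1.529]
contact_force: [-0.9, 4.6, 7.6]
opening: 0.107
grasp_force: 79.9
```

Emit:
step_arm(
  moves=[
    [[0, 0, 0], [0, 0, 0.005], -1],
    [[0, 0, 0], [0, 0, 0.005], -1],
    [[0, 0, 0], [0, 0, 0.005], -1],
  ],
)

```text
clock: 11.5
eef_pos: [549.9, 187.2, 73.1]
tcp_rot: [3.142, -0.001, 1.529]
contact_force: [-4.4, 4.9, 18.2]
opening: 0.105
grasp_force: 81.2
```

Emit:
step_arm(
  moves=[
    [[0, 0, 0], [0, 0, -0.007], -1],
    [[0, 0, 0], [0.012, 0, -0.007], -1],
    [[0, 0, 0], [0.025, 0, -0.007], -1],
    [[0, 0, 0], [0.025, 0, -0.007], -1],
  ],
)

```text
clock: 11.9
eef_pos: [549.9, 191.3, 73.1]
tcp_rot: [-3.141, 0.001, 1.53]
contact_force: [-0.3, -1.0, 7.5]
opening: 0.103
grasp_force: 79.8
```

```bash
python3 - <<'E'
from way import *
now()
E
```

```text
O in crate [ 0.3 -2.3  6.1] -y corner [  0.3 -77.3   6.2] +y corner [ 0.3 72.7  6. ] F crate [-0.3 -1.   7.5] M [-0.47  0.15  0.04] t 11.9
```

Emit:
step_arm(
  moves=[
    [[0, 0, 0], [0.005, 0, -0.002], -1],
    [[0, 0, 0], [0.005, 0, -0.002], -1],
    [[0, 0, 0], [0.005, 0, -0.002], -1],
  ],
)

```text
clock: 12.2
eef_pos: [549.8, 191.9, 73.2]
tcp_rot: [-3.141, 0.001, 1.53]
contact_force: [0.6, -6.0, 4.1]
opening: 0.104
grasp_force: 79.2
```

Emit:
step_arm(
  moves=[
    [[0, 0, 0], [0.005, 0, 0], -1],
    [[0, 0, 0], [0.005, 0, 0], -1],
    [[0, 0, 0], [0.005, 0, 0], -1],
  ],
)

```text
clock: 12.5
eef_pos: [549.8, 192.0, 73.2]
tcp_rot: [-3.14, 0.002, 1.53]
contact_force: [1.1, -12.4, 6.4]
opening: 0.106
grasp_force: 79.6
```

Emit:
step_arm(
  moves=[
    [[0, 0, 0], [0.005, 0, 0], -1],
    [[0, 0, 0], [0.005, 0, 0], -1],
    [[0, 0, 0], [0.005, 0, 0], -1],
  ],
)

```text
clock: 12.8
eef_pos: [549.7, 192.1, 73.3]
tcp_rot: [-3.14, 0.004, 1.53]
contact_force: [1.0, -16.9, 8.9]
opening: 0.106
grasp_force: 80.0
```

The divider is against the fixed post. I'll ease off the extra push, then let go.

Emit:
step_arm(
  moves=[
    [[0, 0, 0], [-0.012, 0, -0.002], -1],
    [[0, 0, 0], [-0.012, 0, -0.002], -1],
    [[0, 0, 0], [-0.012, 0, -0.002], -1],
  ],
)

```text
clock: 13.1
eef_pos: [549.7, 191.8, 73.5]
tcp_rot: [-3.14, 0.001, 1.529]
contact_force: [0.7, -6.9, 3.4]
opening: 0.108
grasp_force: 79.0
```

Emit:
step_arm(
  moves=[
    [[0, 0, 0], [0, 0, 0], -0.5],
    [[0, 0, 0], [0, 0, 0], -0.2],
    [[0, 0, 0], [0, 0, 0], -0.1],
    [[0, 0, 0], [0, 0, 0], 0],
    [[0, 0, 0], [0, 0, 0], 0],
  ],
  squeeze=40,
)

```text
clock: 13.6
eef_pos: [549.6, 192.5, 73.6]
tcp_rot: [-3.14, -0.0, 1.529]
contact_force: [0.1, -0.5, 0.4]
opening: 0.502
grasp_force: 0.0
```

Now retreat straight up, then well clear of both cameras' view, and look.

Emit:
step_arm(
  moves=[
    [[0, 0, 0], [0, 0, -0.2], 0],
    [[0, 0, 0], [0, 0, -0.4], 0],
    [[0, 0, 0], [0, 0, -0.7], 0],
    [[0, 0, 0], [0, 0, -0.9], 0],
    [[0, 0, 0], [0, -0.4, -0.9], 0],
    [[0, 0, 0], [0, -0.8, -0.9], 0],
    [[0, 0, 0], [0, -1, -0.9], 0],
    [[0, 0, 0], [0, -1, -0.9], 0],
  ],
)

```text
clock: 14.4
eef_pos: [348.1, 200.3, 253.7]
tcp_rot: [-3.141, -0.001, 1.529]
contact_force: [-0.6, 1.2, 1.1]
opening: 0.498
grasp_force: 0.0
```

Emit:
step_arm(
  moves=[
    [[0, 0, 0], [1, 0, 0], 0],
    [[0, 0, 0], [1, 0, 0], 0],
    [[0, 0, 0], [1, 0, 0], 0],
    [[0, 0, 0], [1, 0, 0], 0],
    [[0, 0, 0], [1, 0, 0], 0],
  ],
)

```text
clock: 14.9
eef_pos: [358.4, 405.8, 253.9]
tcp_rot: [-3.141, -0.003, 1.532]
contact_force: [1.1, 0.6, 0.7]
opening: 0.499
grasp_force: 0.0
```

```bash
python3 - <<'E'
from way import *
save("scene","scene5.png"); save("top","top5.png")
out=[]
for n,(x,y) in(("top",(200,170)),("scene",(295,115))):
    im=cv2.imread(f"pics/{n}5.png"); big=cv2.resize(im[y:y+75,x:x+100],(400,300),interpolation=cv2.INTER_CUBIC); raw=big.copy()
    for b in DIV:
        q=((poly(n,b@Rc.T+C+[0,0,6]).reshape(-1,2)+.5-[x,y])*4).astype(np.int32); cv2.polylines(big,[q],True,(0,0,255),1)
    out.append(np.hstack([raw,big]))
cv2.imwrite("pics/m7.png",np.vstack(out)); print(telemetry.sense()["clock"])
for n in("scene","top"):
    a=cv2.imread(f"pics/{n}0.png").astype(int); b=cv2.imread(f"pics/{n}5.png").astype(int); d=np.abs(a-b).max(2)
    for nm,(x,y,w,h) in {"top":{"jar":(300,114,30,37),"saucer":(452,187,44,39),"spoon":(133,204,52,36)},"scene":{"jar":(353,215,30,42),"saucer":(192,286,48,46),"spoon":(360,118,44,34)}}[n].items(): print(n,nm,round(d[y:y+h,x:x+w].mean(),1))
E
```

```text
15.0
scene jar 3.5
scene saucer 3.5
scene spoon 3.7
top jar 7.0
top saucer 6.8
top spoon 7.0
```

View pics/m7.png

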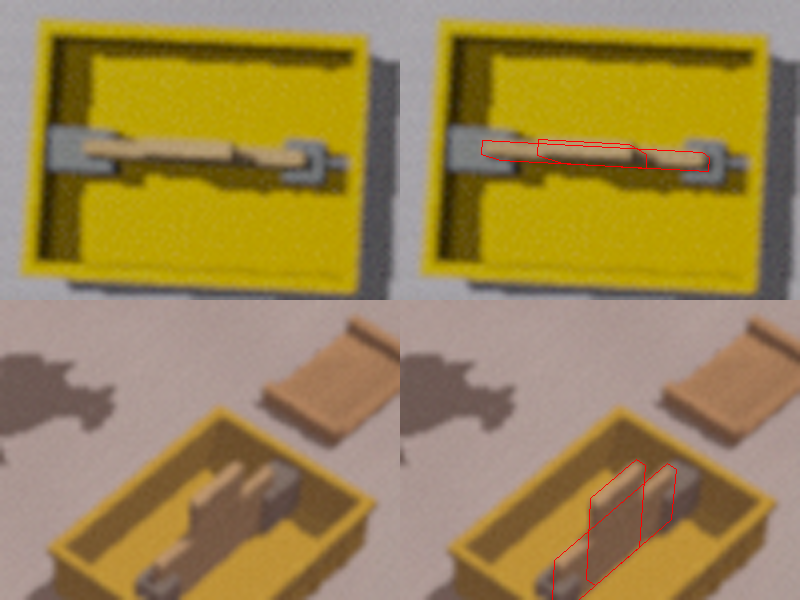

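The picture shows the divider upright with each end in its groove: the fixed post at crop (85,150) and the sprung post at (305,160). It matches the seated model to about 1 px, and the bystanders are unchanged. Handing in.

```bash
python3 -c "
from rig import r; print(r.sign_off())"
```

```text
the job is handed in; nothing more can be done
None
```

The plywood divider stands upright across the crate, each end in its post's groove and its bottom edge on the floor, with the sprung post pressing on it; I let go and handed the job in at about 15 s, with the jar, saucer and spoon rest unmoved.

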